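# Lower a parcel onto the weighing plate by releasing a lift's pawl

### The arm

A 6-joint arm with a two-finger parallel gripper is mounted at the origin on a cart in front of the work surface, level with it; the furniture and walls round the work are solid. World frame = base frame: x ahead of the robot, y to its left, z up, the work surface at z = 0. Lengths are in m, angles in rad, forces in N, time in s.
With the tool pointing down it reaches from about 0.35 to 0.975 m from the base axis. Payload 4.9 kg.
Tool frame: the origin (TCP) lies at the very end of the fingers, on their centre line; the grasp point (between the pads) lies 19 mm behind it; z points along the fingers, x is the direction in which the jaws open and shut, and the axes are right-handed (so a half turn about z gives the same grasp; the last joint's range is limited). The gripper opens to 85 mm and grips with 20 to 120 N. Pads are 22 mm wide; open, the fingers measure 114 mm over their backs; the gripper's body (76 mm by 85 mm) begins 54 mm behind the grasp point. The pads swing forward as they close: fully open they stand 13 mm farther back than shut.
Start: joints at [-1.23, 0.053, 1.613, -0, 1.476, -0.119], TCP at [0.277, -0.56, 0.231] pointing down, gripper open.
Joint ranges: [-3.01, 3.01], [-1.01, 2.22], [0.06, 2.58], [-1.02, 4.17], [0.09, 2.62], [-3.14, 3.14]. Speed limits (rad/s): [2.57, 2.57, 3.14, 3.14, 3.14, 3.14].

### API

Orientations are given as a rotation vector (axis times angle).
In Python, from station import readout, viewer, ctrl, nets gives the robot as it stands. The module is installed in compiled form; this text tells all that it offers.
- The arm moves only by the tool step_arm, never from a script. Its argument "moves" is a list that holds one entry, the list of rows, each a list of 4 numbers: the shift along the world's x, y, z in cm, then the turn about the world's z in rad. In form: [[[dx, dy, dz, yaw], ...]]. A call has 1 to 10 rows; each row shifts and turns the commanded pose from where the row before left it; what a row does not reach is not made up. A row lasts 1/12 s, in which the tool goes at most 41.7 mm and 7.16 degrees, less where a joint would pass 70% of its speed; a pose out of reach is approached as far as the arm can. A call is refused whole if a number of a shift passes 4.17 or a number of a turn 0.125, either way. A call with a gripper value outside its range is refused whole. "grip" is the closure, from 0 (fully open) to 1 (shut), set as the call begins (left out, the last holds). The fingers move at their own pace and stop on an object; "squeeze" is the grip in N (left out, the last holds). Time passes only in rows, so rows that do not move let the fingers close. It gives the time, the measured TCP pose, the force and the opening at its end, in the units of the state.
- readout.get_obs(): the state, without advancing time (a new reading comes with each control period).
- viewer.get_image(name): name is "scene" or "side" or "wrist"; returns the picture (400x640x3 uint8, blue, green, red); there is no depth.
- viewer.calibration(name): a dict with "camera_matrix" (3x3 intrinsics, pixels), "k1" (the pictures are not rectified: a ray, as slopes to the right and down, at radius r is drawn at 1 + k1 r^2 times it, then the intrinsics apply), "R" (3x3) and "t" (3): a world point X has camera coordinates R X + t. Camera axes: x right, y down, z forward; pixel columns grow to the right and rows downward; lengths in m; the calibration is good to about 2 mm. A picture is of the moment at which its call begins: read the wrist's pose just before it. calibration takes no time and is no camera call; for the wrist camera it gives the pose at the moment of the call.
- ctrl.finish_job(): hands the job in, once; it reports no verdict.
Trained networks look in the newest picture that a camera, given by its name, has taken for a name from the list of things; names that differ only in an ending like _2 or _b are one class to them, and where a whole thing is asked for, a point or a joint stands for the part that bears it (a point fixed in the world has none). Each returns a list of dicts, best first, with "confidence" (0 to 1); they miss things now and then, are a little off and sometimes report something else, mostly with a low value. They report only what shows in the picture. A call takes as long as a camera call.
- nets.masks_of(camera, thing): "region" (400x640 bool, what is visible of it) and "box" ([left, top, right, bottom] in pixels, round what is visible of it).
- nets.pinpoint(camera, thing): "at" ([column, row] in pixels: a listed point, or the origin of a listed thing).
The state is a dict: "t": time; "q": joint angles; "dq": joint speeds; "effort": joint torques, N m; "tool_pos": TCP position; "tool_rot": TCP orientation; "contact_force": force on the tool from outside, world axes, zero at the start; "wrist_torque": the same for the moment, N m; "opening": finger opening in m.
Only numpy, scipy, OpenCV 4.12 (cv2) and the standard library are available. Lean on these libraries where they do the work, as an engineer would, in place of code of your own. Each camera call takes 0.05 s, during which the arm holds its last target. There are 200 camera calls.

### The job

Two small crank lifts stand on the worktop, each holding its load up on forks above a weighing plate; one carries a wrapped parcel, the other a small cardboard carton. On the parcel's lift, take the pawl by its ball knob, raise it clear of the ratchet wheel and keep it raised while the crank turns slowly back by itself, until the parcel rests on its plate and the forks are all the way down; then let the pawl drop back onto the ratchet. Do not touch the parcel itself, and leave the carton and its lift as they are.

Things in the scene. Friction and masses are not known exactly. Their poses are not given: they have to be found in the camera images.
- knob_1 (a point): centre of the black ball knob, 25 mm across, on an 8 mm stem at the left end of the pawl (dark steel bar, 10 mm wide) of the parcel's lift; about 0.17 m high with the pawl down. Free space of 60 mm along the lift's x on both sides. Lifting takes under 10 N; it moves on an arc about pivot_1, is clear of the teeth when raised 20 mm (30 to 50 mm is ample) and falls back when let go
- pivot_1 (a point): point on the pawl's hinge axis (parallel to the lift's x), fixed to the parcel's lift: 150 mm to the right of the knob (the lift's -y) and 42 mm lower while the pawl is down
- stand_1: the parcel's lift: grey base 265 x 170 x 10 mm, gear housing 80 mm wide, 154 mm high, crank and 96 mm ratchet wheel at the front, forks and weighing plate behind. Origin on the worktop under the base; x points from the crank to the forks (away from the robot), y left. The crank grip turns 50 mm from its axle on the right and lower side, clear of the knob
- pawl_1 (a joint): angle of the pawl of the parcel's lift: 0 engaged in the ratchet, grows as the knob is raised; clear of the teeth above 0.12 rad, stops at 0.6 rad
- forks_1 (a joint): how far the forks of the parcel's lift have come down: 0 at the start, 0.062 m at the bottom stop. Held by the pawl; with the pawl clear they sink at 5 to 18 mm/s on a built-in damper, which takes 4 to 9 s. They hand the parcel to the plate after about 45 mm and go on 17 mm below it
- plate_1: weighing plate between the forks of the parcel's lift, steel, 100 x 54 mm on a block, top 60 mm above the worktop. Origin under the block's centre, 10 mm above the worktop
- parcel: green film-wrapped parcel with black tape bands, 113 x 261 x 49 mm, lying crosswise on the forks, its underside 105 mm above the worktop at the start. Origin at the centre of its underside. It is not to be handled
- carton: plain brown cardboard carton with a strip of tape, 110 x 150 x 60 mm, lying on the forks of the other, equal lift. Origin under its centre. Leave alone
- forks_2 (a joint): how far the forks of the carton's lift have come down; must stay at 0

How it is judged:
By the outcome, as a careful person would: the job done as asked, in the order asked, and still so for the second after the job is handed in, with the robot touching nothing.
It also fails if it takes over 45 s, if anything falls off the work surface, if the arm or the gripper's body presses on something with over 40 N, if the wrist force passes 120 N, or if a joint passes its speed limit or range.

## Working session

There is one attempt and no reset: what is moved stays moved. The work goes in short steps, Python scripts to look and compute and a tool call to move; the robot and the scene stay as the last step left them, time stands still between calls to the robot, and variables do not carry over. Pictures are saved under pics/ and viewed, about 8 in all and at most 12, crops included, and the job is handed in when it is done.

Besides the shell and the picture viewer there is one more tool, called after "Request:" by a JSON object that holds its "api" and its "payload". step_arm: Moves the arm, as the interface text tells. Its arguments: {"type":"object","properties":{"moves":{"type":"array","items":{"type":"array","items":{"type":"array","items":{"type":"number"}}}},"grip":{"type":"number"},"squeeze":{"type":"number"}},"required":["moves"]}

```bash
mkdir -p pics; cat > h.py <<'E'
import numpy as np, cv2
from station import readout, viewer, ctrl, nets
def ray(c,px):
    k=viewer.calibration(c) if isinstance(c,str) else c
    K=np.array(k["camera_matrix"]);d=np.linalg.inv(K)@np.array([px[0],px[1],1.]);s=d[:2]/d[2];u=s.copy()
    for _ in range(20):u=s/(1+k["k1"]*(u@u))
    R=np.array(k["R"]);t=np.array(k["t"]);
    v=R.T@np.array([u[0],u[1],1.]);return -R.T@t,v/np.linalg.norm(v)
def tri(rs):
    A=sum(np.eye(3)-np.outer(d,d) for o,d in rs);b=sum((np.eye(3)-np.outer(d,d))@o for o,d in rs)
    p=np.linalg.solve(A,b);return p,[np.linalg.norm((np.eye(3)-np.outer(d,d))@(p-o)) for o,d in rs]
def atz(r,z):
    o,d=r;return o+d*(z-o[2])/d[2]
def proj(c,X):
    k=viewer.calibration(c);p=np.array(k["R"])@X+np.array(k["t"]);s=p[:2]/p[2];s=s*(1+k["k1"]*(s@s))
    return (np.array(k["camera_matrix"])@[s[0],s[1],1])[:2]
E
python3 - <<'E'
from h import *
o=readout.get_obs();print(o['t'],o['tool_pos'],o['tool_rot'],o['opening'])
for c in("scene","side"):
    im=viewer.get_image(c);cv2.imwrite(f"pics/{c}0.png",im)
    for th in("knob_1","pivot_1","stand_1","plate_1","parcel","carton"):
        print(c,th,[(np.round(r['at'],1).tolist(),round(r['confidence'],2)) for r in nets.pinpoint(c,th)][:4])
E
```

```text
0.0 [ 0.27715766 -0.55949583  0.23008431] [-2.66812205e+00  1.65607557e+00  2.47727849e-03] 0.08519557244512523
scene knob_1 [([377.7, 198.3], 0.76)]
scene pivot_1 [([418.5, 174.9], 0.97), ([377.9, 194.7], 0.31)]
scene stand_1 [([358.0, 203.0], 0.56)]
scene plate_1 [([345.8, 193.4], 0.62)]
scene parcel [([345.0, 168.0], 0.64)]
scene carton [([242.2, 237.2], 0.62)]
side knob_1 [([360.9, 174.0], 0.57)]
side pivot_1 [([363.9, 166.9], 0.91)]
side stand_1 [([324.2, 218.1], 0.75)]
side plate_1 [([302.0, 210.5], 0.56), ([283.9, 236.1], 0.52)]
side parcel [([297.1, 179.6], 0.86)]
side carton [([288.3, 235.6], 0.8)]
```

View pics/scene0.png

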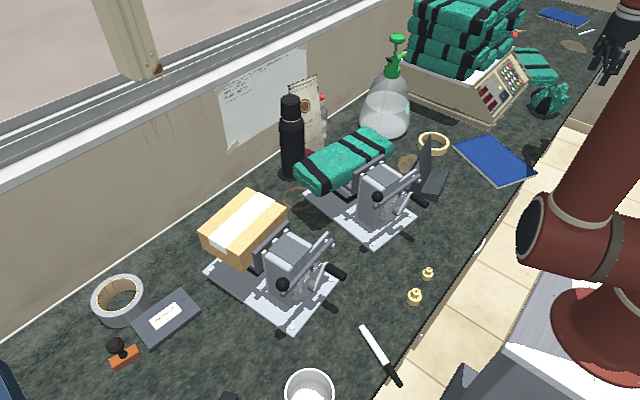

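View pics/side0.png

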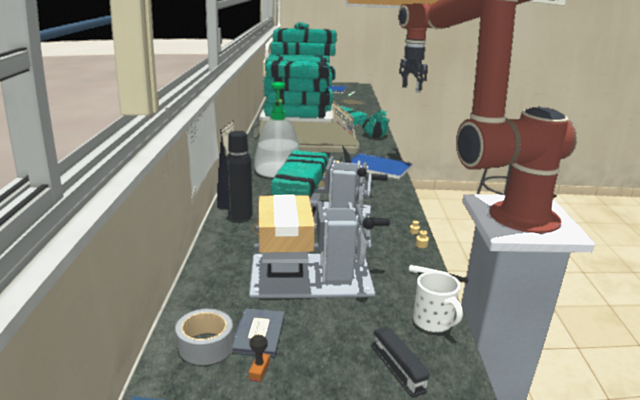

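```bash
python3 - <<'E'
from h import *
S=lambda c,*p:ray(c,p)
for n,a,b in(("knob",(377.7,198.3),(360.9,174)),("pivot",(418.5,174.9),(363.9,166.9)),("stand",(358,203),(324.2,218.1)),("parcel",(345,168),(297.1,179.6)),("carton",(242.2,237.2),(288.3,235.6))):
    p,e=tri([ray("scene",a),ray("side",b)]);print(n,p.round(3),np.round(e,4))
print("knob z.17",atz(ray("scene",(377.7,198.3)),.17),atz(ray("side",(360.9,174)),.17))
print("pivot z.128",atz(ray("scene",(418.5,174.9)),.128),atz(ray("side",(363.9,166.9)),.128))
for c in("scene","side"):print(c,ray(c,(320,200)))
E
```

```text
knob [0.502 0.123 0.16 ] [0.0009 0.0009]
pivot [ 0.484 -0.037  0.124] [0.0031 0.0031]
stand [ 0.596  0.034 -0.002] [0.0087 0.0087]
parcel [0.663 0.023 0.095] [0.0066 0.0066]
carton [0.671 0.365 0.111] [0.0038 0.0038]
knob z.17 [0.49686111 0.13271449 0.17      ] [0.5047532  0.14658395 0.17      ]
pivot z.128 [ 0.48523338 -0.03548323  0.128     ] [ 0.48326142 -0.01922796  0.128     ]
scene (array([0.23315351, 0.66031746, 0.75528286]), array([ 0.43289662, -0.54496923, -0.71805922]))
side (array([0.60701709, 1.32267678, 0.62062972]), array([-0.00286591, -0.91335119, -0.40716261]))
```

The parcel's lift is the farther one: in the scene view its knob is near (378,197), with the green parcel on it. The carton's lift is nearer the camera, with its knob at (282,284). The triangulated knob height of 0.16 m fits the description, so I'll go above it for a close look.

Request:
{"api": "step_arm", "payload": {"moves": [[[0.8, 3.0, 1.0, 0.05], [0.8, 3.3, 1.0, 0.05], [0.8, 3.3, 1.0, 0.05], [0.8, 3.3, 1.0, 0.05], [0.8, 3.3, 1.0, 0.05], [0.8, 3.3, 1.0, 0.05], [0.8, 3.3, 1.0, 0.05], [0.8, 3.3, 1.0, 0.05], [0.8, 3.3, 1.0, 0.05], [0.8, 3.3, 1.0, 0.05]]], "grip": 0.0}}

```text
t: 1.53
tool_pos: [0.3573, -0.2315, 0.332]
tool_rot: [2.997, -0.942, 0.001]
contact_force: [1.2, -0.3, 1.2]
opening: 0.0856
```

Request:
{"api": "step_arm", "payload": {"moves": [[[0.8, 3.3, 0, 0.05], [0.8, 3.3, 0, 0.05], [0.8, 3.3, 0, 0.05], [0.8, 3.3, 0, 0.05], [0.8, 3.3, 0, 0.05], [0.8, 3.3, 0, 0.05], [0.8, 3.3, 0, 0.05], [0.8, 3.3, 0, 0.05], [0.8, 3.3, 0, 0.05], [0.8, 3.3, 0, 0.05]]]}}

```text
t: 2.37
tool_pos: [0.4373, 0.0988, 0.3316]
tool_rot: [-3.137, 0.17, -0.002]
contact_force: [0.8, 0.1, -0.2]
opening: 0.085
```

```bash
python3 - <<'E'
from h import *
o=readout.get_obs();print(o['t'],o['tool_pos'],o['tool_rot'],o['opening'],o['contact_force'])
rs={}
for c in("wrist","scene","side"):
    k=viewer.calibration(c);im=viewer.get_image(c)
    cv2.imwrite(f"pics/{c}1.png",im)
    for th in("knob_1","pivot_1"):
        r=nets.pinpoint(c,th);print(c,th,[(np.round(x['at'],1).tolist(),round(x['confidence'],2)) for x in r][:4])
        if r: rs[c,th]=ray(k,r[0]['at'])
    if c=="wrist": print(ray(k,(320,200)))
for th in("knob_1","pivot_1"):
    L=[rs[c,th] for c in("wrist","scene","side") if (c,th) in rs]
    if len(L)>1: print(th,tri(L),tri(L[:2]))
E
```

```text
2.3667 [0.43734451 0.09877754 0.33163675] [-3.13697505e+00  1.69801916e-01 -1.69473317e-03] 0.08497207889143396 [ 0.77192009  0.07858889 -0.15689913]
wrist knob_1 [([394.5, 144.9], 0.62)]
wrist pivot_1 [([371.4, 275.3], 0.7)]
(array([0.44637023, 0.18128376, 0.4736191 ]), array([-0.03319657, -0.29794091, -0.95400692]))
scene knob_1 [([377.0, 195.8], 0.84)]
scene pivot_1 [([415.2, 182.5], 0.7)]
side knob_1 [([360.9, 170.8], 0.57)]
side pivot_1 [([366.6, 168.8], 0.9)]
knob_1 (array([0.50313229, 0.12824974, 0.17109632]), [np.float64(0.0008244173439861661), np.float64(0.0013648770161144715), np.float64(0.0006710957516445837)]) (array([0.50299651, 0.12813338, 0.17044994]), [np.float64(0.0010633361697970712), np.float64(0.0010633361697970462)])
pivot_1 (array([ 0.4791164 , -0.01753128,  0.12287847]), [np.float64(0.004104991898348751), np.float64(0.003941784774247507), np.float64(0.003628453652607078)]) (array([ 0.48421528, -0.02913175,  0.10811119]), [np.float64(0.0016364579769355555), np.float64(0.0016364579769354813)])
```

View pics/wrist1.png

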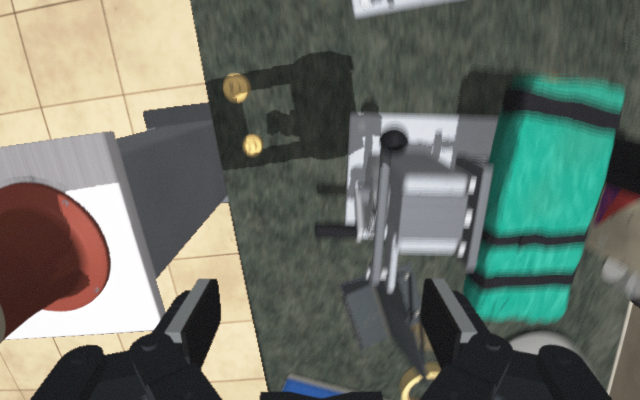

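The wrist view shows the black knob at (394,140), the pawl running down to about (375,275) and the parcel clear to the right. All three views agree on the knob at (0.503, 0.128, 0.171), and the lift's yaw is about -0.14. I'll hover above it with the jaws partly closed.

Request:
{"api": "step_arm", "payload": {"moves": [[[1.6, 0.8, 0, -0.03], [2.0, 0.8, 0, 0], [2.0, 0.8, 0, 0], [1.0, 0.5, -2.5, 0], [0, 0, -3.0, 0], [0, 0, -3.0, 0], [0, 0, -2.2, 0], [0, 0, 0, 0]]], "grip": 0.35}}

```text
t: 3.48
tool_pos: [0.5003, 0.1246, 0.2181]
tool_rot: [3.132, -0.224, -0.016]
contact_force: [-0.3, 0.1, -0.7]
opening: 0.0554
```

```bash
python3 - <<'E'
from h import *
o=readout.get_obs();print(o['t'],o['tool_pos'],o['tool_rot'],o['opening'],o['contact_force'])
k=viewer.calibration("wrist");im=viewer.get_image("wrist");cv2.imwrite("pics/wrist2.png",im)
for th in("knob_1","pivot_1"):
    r=nets.pinpoint("wrist",th);print(th,[(np.round(x['at'],1).tolist(),round(x['confidence'],2)) for x in r][:3])
    if r: print(atz(ray(k,r[0]['at']),.171 if th=="knob_1" else .129))
E
```

```text
3.4833 [0.50027838 0.1246032  0.21808012] [ 3.1316628  -0.22409321 -0.01620268] 0.05540764363406569 [-0.27712705  0.08545525 -0.66807993]
knob_1 [([326.3, 228.9], 0.62)]
[0.50408976 0.13037232 0.171     ]
pivot_1 [([325.3, 378.4], 0.58)]
[ 0.48268688 -0.01956546  0.129     ]
```

View pics/wrist2.png

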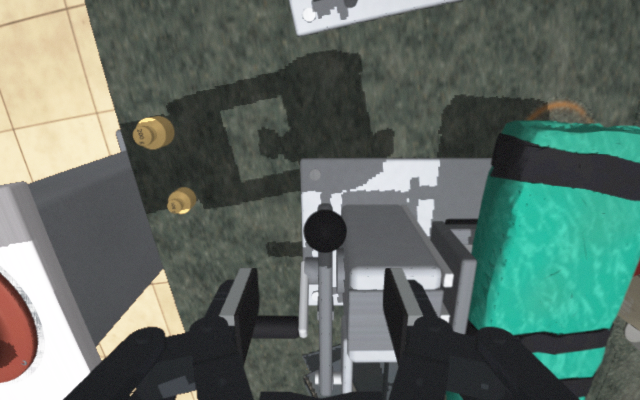

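```bash
python3 - <<'E'
from h import *
R=np.array([[np.cos(-.142),-np.sin(-.142)],[np.sin(-.142),np.cos(-.142)]])
kn=np.array([.504,.1295])
for px in((347,206),(408,205),(430,250),(436,283),(350,285),(345,165),(302,160),(490,160)):
    for z in ((.154,.125) if px[1]>200 else (.01,)):
        p=atz(ray("wrist",px),z);print(px,z,p.round(3),"lift-frame rel knob mm",(R.T@(p[:2]-kn)*1000).round(0))
for n in("scene","side"):print(n,proj(n,np.array([.504,.1295,.171])),proj(n,np.array([.504,.1295,.158])))
im=cv2.imread("pics/scene1.png")[130:260,300:460];cv2.imwrite("pics/sc1.png",cv2.resize(im,None,fx=4.5,fy=4.5,interpolation=2))
E
```

```text
(347, 206) 0.154 [0.523 0.135 0.154] lift-frame rel knob mm [18.  8.]
(347, 206) 0.125 [0.523 0.125 0.125] lift-frame rel knob mm [20. -2.]
(408, 205) 0.154 [0.561 0.13  0.154] lift-frame rel knob mm [56.  8.]
(408, 205) 0.125 [0.567 0.119 0.125] lift-frame rel knob mm [64. -1.]
(430, 250) 0.154 [0.573 0.096 0.154] lift-frame rel knob mm [ 73. -23.]
(430, 250) 0.125 [0.581 0.081 0.125] lift-frame rel knob mm [ 83. -37.]
(436, 283) 0.154 [0.577 0.071 0.154] lift-frame rel knob mm [ 80. -48.]
(436, 283) 0.125 [0.585 0.052 0.125] lift-frame rel knob mm [ 91. -65.]
(350, 285) 0.154 [0.518 0.078 0.154] lift-frame rel knob mm [ 21. -49.]
(350, 285) 0.125 [0.518 0.06  0.125] lift-frame rel knob mm [ 24. -67.]
(345, 165) 0.01 [0.53 0.13 0.01] lift-frame rel knob mm [26.  4.]
(302, 160) 0.01 [0.488 0.141 0.01 ] lift-frame rel knob mm [-18.   9.]
(490, 160) 0.01 [0.679 0.114 0.01 ] lift-frame rel knob mm [175.  10.]
scene [375.80096885 195.57843111] [375.04855789 199.84269013]
side [360.79442111 171.16765768] [360.47316956 176.02228519]
```

View pics/sc1.png

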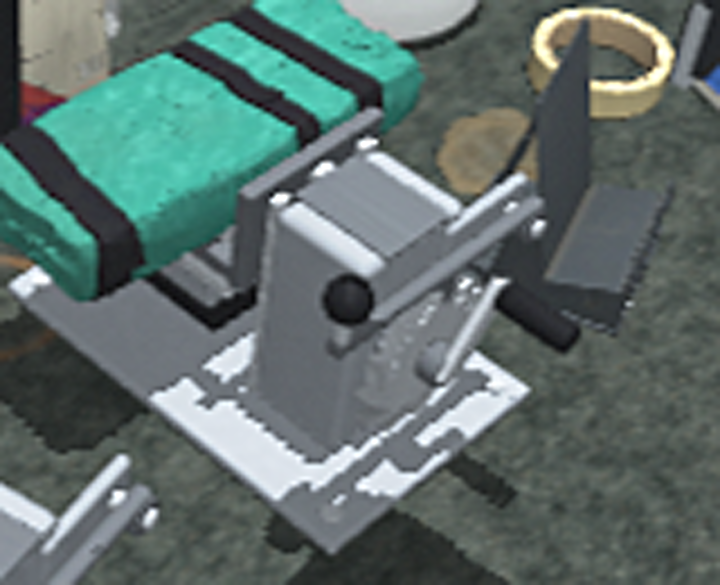

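The crop shows that the housing stands well to the right of the knob, so there is room for fingers on both sides of the ball. The grey area I saw was its left side in perspective. I'll let the arm settle to check tracking.

Request:
{"api": "step_arm", "payload": {"moves": [[[0, 0, 0, 0], [0, 0, 0, 0]]]}}

```text
t: 3.8
tool_pos: [0.5046, 0.1258, 0.227]
tool_rot: [-3.133, 0.222, -0.007]
contact_force: [-0.1, -0.5, -0.3]
opening: 0.0553
```

Request:
{"api": "step_arm", "payload": {"moves": [[[0, 0.35, -1.5, 0], [0, 0, -1.5, 0], [0, 0, -1.5, 0], [0, 0, -1.5, 0], [0, 0, -1.0, 0], [0, 0, -0.5, 0], [0, 0, 0, 0], [0, 0, 0, 0]]]}}

```text
t: 4.47
tool_pos: [0.5038, 0.1295, 0.1501]
tool_rot: [-3.134, 0.221, -0.002]
contact_force: [0.1, -0.5, 0.7]
opening: 0.0556
```

Request:
{"api": "step_arm", "payload": {"moves": [[[0, 0, 0, 0], [0, 0, 0, 0], [0, 0, 0, 0], [0, 0, 0, 0], [0, 0, 0, 0], [0, 0, 0, 0]]], "grip": 1.0, "squeeze": 40}}

```text
t: 4.97
tool_pos: [0.503, 0.1297, 0.1505]
tool_rot: [-3.133, 0.221, 0.002]
contact_force: [-5.2, 0.5, 6.5]
opening: 0.0229
```

The opening of 22.9 mm is a bit under the 25 mm ball, so I'll check the grasp.

```bash
python3 - <<'E'
from h import *
a=viewer.get_image("wrist")[200:400,170:490];b=viewer.get_image("scene")[100:240,290:470];c=viewer.get_image("side")[110:220,300:430]
cv2.imwrite("pics/g.png",np.hstack([cv2.resize(x,(int(x.shape[1]*300/x.shape[0])if x is not a else 320,300 if x is not a else 300),interpolation=2) if 0 else cv2.resize(x,(int(x.shape[1]*180/x.shape[0]),180)) for x in(a,b,c)]))
o=readout.get_obs();print(o['t'],o['contact_force'],o['wrist_torque'],o['opening'])
E
```

```text
5.1167 [-4.91775772  0.51530848  6.04328266] [ 0.16409769  0.87133295 -0.02829238] 0.022819118805837313
```

View pics/g.png

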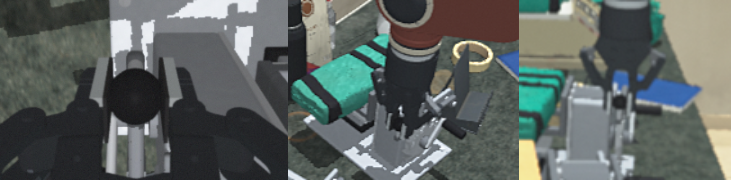

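The ball sits between the pads, with the parcel untouched. I'll raise it along its arc by 40 mm.

Request:
{"api": "step_arm", "payload": {"moves": [[[-0.02, -0.15, 0.5, 0], [-0.02, -0.16, 0.5, 0], [-0.03, -0.19, 0.5, 0], [-0.03, -0.21, 0.5, 0], [-0.03, -0.22, 0.5, 0], [-0.03, -0.25, 0.5, 0], [-0.04, -0.27, 0.5, 0], [-0.04, -0.3, 0.5, 0], [0, 0, 0, 0]]]}}

```text
t: 5.87
tool_pos: [0.5004, 0.1107, 0.1898]
tool_rot: [3.132, -0.223, -0.002]
contact_force: [-4.5, 0.2, -2.1]
opening: 0.0226
```

```bash
python3 - <<'E'
from h import *
o=readout.get_obs();print(o['t'],o['tool_pos'],o['contact_force'],o['wrist_torque'],o['opening'])
I=[viewer.get_image(n) for n in("wrist","side","scene")]
cv2.imwrite("pics/w4.png",np.hstack([cv2.resize(I[0],(400,250)),cv2.resize(I[2][110:250,270:450],(400,250))]))
for n in("wrist","side","scene"):
    for th in("knob_1","parcel"):
        r=nets.pinpoint(n,th);print(n,th,[(np.round(x['at'],1).tolist(),round(x['confidence'],2)) for x in r][:2])
E
```

```text
5.8667 [0.50037791 0.11070676 0.18984803] [-4.52012613  0.21588805 -2.07900294] [ 0.09626355  0.7009987  -0.08616771] 0.022592556941803694
wrist knob_1 [([318.8, 296.8], 0.65)]
wrist parcel [([539.9, 276.8], 0.73), ([319.0, 298.6], 0.54)]
side knob_1 [([362.6, 156.0], 0.46)]
side parcel [([299.9, 186.4], 0.85)]
scene knob_1 [([385.4, 180.0], 0.62)]
scene parcel [([342.4, 170.4], 0.94)]
```

View pics/w4.png

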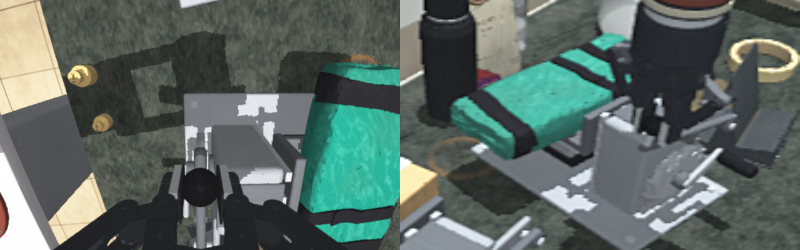

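The knob is still between the pads and has risen with them (scene row 196 to 180). I'll hold it while the forks sink and track the parcel with the fixed cameras.

Request:
{"api": "step_arm", "payload": {"moves": [[[0, 0, 0, 0], [0, 0, 0, 0], [0, 0, 0, 0], [0, 0, 0, 0], [0, 0, 0, 0], [0, 0, 0, 0], [0, 0, 0, 0], [0, 0, 0, 0], [0, 0, 0, 0], [0, 0, 0, 0]]]}}

```text
t: 7.15
tool_pos: [0.5004, 0.1114, 0.1887]
tool_rot: [3.132, -0.222, -0.002]
contact_force: [-6.1, -1.7, -2.7]
opening: 0.0227
```

Request:
{"api": "step_arm", "payload": {"moves": [[[0, 0, 0, 0], [0, 0, 0, 0], [0, 0, 0, 0], [0, 0, 0, 0], [0, 0, 0, 0], [0, 0, 0, 0], [0, 0, 0, 0], [0, 0, 0, 0], [0, 0, 0, 0], [0, 0, 0, 0]]]}}

```text
t: 7.98
tool_pos: [0.5004, 0.1114, 0.1887]
tool_rot: [3.132, -0.222, -0.003]
contact_force: [-5.1, -1.2, -3.0]
opening: 0.0228
```

```bash
cat > chk.py <<'E'
from h import *
import sys
tag=sys.argv[1]
o=readout.get_obs();print(o['t'],o['tool_pos'],o['contact_force'],o['opening'])
for n in("scene","side"):
    im=viewer.get_image(n);cv2.imwrite(f"pics/{n}_{tag}.png",im)
    for th in("knob_1","parcel"):
        r=nets.pinpoint(n,th);print(n,th,[(np.round(x['at'],1).tolist(),round(x['confidence'],2)) for x in r][:1])
    r=nets.masks_of(n,"parcel");print("box",[np.round(x['box']).tolist() for x in r][:1])
    a=cv2.imread(f"pics/{n}1.png")
for n,z in(("scene",.105),("scene",.06),("side",.105),("side",.06)):print(n,z,proj(n,np.array([.665,.025,z])).round(1))
E
python3 chk.py a
```

```text
7.9833 [0.50043194 0.11137665 0.18868117] [-5.09129757 -1.19544376 -2.9581777 ] 0.022794374460245216
scene knob_1 [([384.1, 181.1], 0.51)]
scene parcel [([344.5, 176.9], 0.58)]
box [[291.0, 139.0, 372.0, 207.0]]
side knob_1 [([363.6, 154.8], 0.51)]
side parcel [([299.5, 195.3], 0.98)]
box [[272.0, 164.0, 329.0, 207.0]]
scene 0.105 [343.3 162.7]
scene 0.06 [342.2 175.7]
side 0.105 [298.  178.3]
side 0.06 [297.8 193.4]
```

The parcel is sinking, with its side row moved from 180 to 195. I'll keep holding well past the worst-case 9 s.

Request:
{"api": "step_arm", "payload": {"moves": [[[0, 0, 0, 0], [0, 0, 0, 0], [0, 0, 0, 0], [0, 0, 0, 0], [0, 0, 0, 0], [0, 0, 0, 0], [0, 0, 0, 0], [0, 0, 0, 0], [0, 0, 0, 0], [0, 0, 0, 0]]]}}

```text
t: 9.22
tool_pos: [0.5004, 0.1114, 0.1887]
tool_rot: [3.132, -0.222, -0.002]
contact_force: [-4.9, -1.8, -2.7]
opening: 0.0226
```

Request:
{"api": "step_arm", "payload": {"moves": [[[0, 0, 0, 0], [0, 0, 0, 0], [0, 0, 0, 0], [0, 0, 0, 0], [0, 0, 0, 0], [0, 0, 0, 0], [0, 0, 0, 0], [0, 0, 0, 0], [0, 0, 0, 0], [0, 0, 0, 0]]]}}

```text
t: 10.05
tool_pos: [0.5004, 0.1114, 0.1887]
tool_rot: [3.132, -0.222, -0.003]
contact_force: [-4.8, -1.4, -2.4]
opening: 0.0224
```

Request:
{"api": "step_arm", "payload": {"moves": [[[0, 0, 0, 0], [0, 0, 0, 0], [0, 0, 0, 0], [0, 0, 0, 0], [0, 0, 0, 0], [0, 0, 0, 0], [0, 0, 0, 0], [0, 0, 0, 0], [0, 0, 0, 0], [0, 0, 0, 0]]]}}

```text
t: 10.88
tool_pos: [0.5005, 0.1114, 0.1887]
tool_rot: [3.132, -0.222, -0.002]
contact_force: [-4.6, -1.9, -3.1]
opening: 0.0224
```

Request:
{"api": "step_arm", "payload": {"moves": [[[0, 0, 0, 0], [0, 0, 0, 0], [0, 0, 0, 0], [0, 0, 0, 0], [0, 0, 0, 0], [0, 0, 0, 0], [0, 0, 0, 0], [0, 0, 0, 0], [0, 0, 0, 0], [0, 0, 0, 0]]]}}

```text
t: 11.72
tool_pos: [0.5004, 0.1114, 0.1887]
tool_rot: [3.132, -0.222, -0.002]
contact_force: [-4.5, -1.3, -2.5]
opening: 0.0226
```

Request:
{"api": "step_arm", "payload": {"moves": [[[0, 0, 0, 0], [0, 0, 0, 0], [0, 0, 0, 0], [0, 0, 0, 0], [0, 0, 0, 0], [0, 0, 0, 0], [0, 0, 0, 0], [0, 0, 0, 0], [0, 0, 0, 0], [0, 0, 0, 0]]]}}

```text
t: 12.55
tool_pos: [0.5004, 0.1114, 0.1887]
tool_rot: [3.132, -0.222, -0.002]
contact_force: [-4.2, -1.3, -2.8]
opening: 0.0225
```

Request:
{"api": "step_arm", "payload": {"moves": [[[0, 0, 0, 0], [0, 0, 0, 0], [0, 0, 0, 0], [0, 0, 0, 0], [0, 0, 0, 0], [0, 0, 0, 0], [0, 0, 0, 0], [0, 0, 0, 0], [0, 0, 0, 0], [0, 0, 0, 0]]]}}

```text
t: 13.38
tool_pos: [0.5004, 0.1114, 0.1887]
tool_rot: [3.132, -0.222, -0.002]
contact_force: [-5.3, -1.5, -3.1]
opening: 0.0224
```

Request:
{"api": "step_arm", "payload": {"moves": [[[0, 0, 0, 0], [0, 0, 0, 0], [0, 0, 0, 0], [0, 0, 0, 0], [0, 0, 0, 0], [0, 0, 0, 0], [0, 0, 0, 0], [0, 0, 0, 0], [0, 0, 0, 0], [0, 0, 0, 0]]]}}

```text
t: 14.22
tool_pos: [0.5004, 0.1114, 0.1887]
tool_rot: [3.132, -0.222, -0.003]
contact_force: [-5.3, -0.8, -2.0]
opening: 0.0226
```

```bash
python3 chk.py b
```

```text
14.2167 [0.50041132 0.11139896 0.18869363] [-5.31513315 -0.75904884 -2.04632375] 0.022552786796662068
scene knob_1 [([380.8, 177.9], 0.77)]
scene parcel [([341.8, 180.3], 0.63)]
box [[293.0, 140.0, 372.0, 210.0]]
side knob_1 [([362.2, 155.8], 0.54)]
side parcel [([297.9, 195.7], 0.81)]
box [[275.0, 167.0, 328.0, 206.0]]
scene 0.105 [343.3 162.7]
scene 0.06 [342.2 175.7]
side 0.105 [298.  178.3]
side 0.06 [297.8 193.4]
```

Request:
{"api": "step_arm", "payload": {"moves": [[[0, 0, 0, 0], [0, 0, 0, 0], [0, 0, 0, 0], [0, 0, 0, 0], [0, 0, 0, 0], [0, 0, 0, 0], [0, 0, 0, 0], [0, 0, 0, 0], [0, 0, 0, 0], [0, 0, 0, 0]]]}}

```text
t: 15.45
tool_pos: [0.5005, 0.1114, 0.1888]
tool_rot: [3.132, -0.222, -0.002]
contact_force: [-4.0, -1.7, -2.5]
opening: 0.0223
```

Request:
{"api": "step_arm", "payload": {"moves": [[[0, 0, 0, 0], [0, 0, 0, 0], [0, 0, 0, 0], [0, 0, 0, 0], [0, 0, 0, 0], [0, 0, 0, 0], [0, 0, 0, 0], [0, 0, 0, 0], [0, 0, 0, 0], [0, 0, 0, 0]]]}}

```text
t: 16.28
tool_pos: [0.5004, 0.1114, 0.1887]
tool_rot: [3.132, -0.222, -0.002]
contact_force: [-5.6, -2.3, -2.5]
opening: 0.0227
```

```bash
python3 chk.py c; python3 - <<'E'
import cv2,numpy as np
for n,(y0,y1,x0,x1) in(("scene",(120,260,280,460)),("side",(130,310,240,420))):
    b,c,a=[cv2.imread(f"pics/{n}_{t}.png")[y0:y1,x0:x1].astype(int) for t in"bca"]
    print(n,"px changed b-c",(abs(b-c).max(2)>25).sum(),"a-c",(abs(a-c).max(2)>25).sum())
f=lambda t:cv2.resize(cv2.imread(f"pics/scene_{t}.png")[120:260,280:460],(390,303),interpolation=2)
g=lambda t:cv2.resize(cv2.imread(f"pics/side_{t}.png")[140:230,240:400],(390,219),interpolation=2)
cv2.imwrite("pics/cmp.png",np.vstack([np.hstack([f("a"),f("c")]),np.hstack([g("a"),g("c")])]))
E
```

```text
16.2833 [0.50044831 0.11136596 0.18870003] [-5.59562338 -2.30370891 -2.46456468] 0.02267428547884588
scene knob_1 [([383.4, 175.7], 0.53)]
scene parcel [([345.8, 176.7], 0.86)]
box [[292.0, 139.0, 370.0, 209.0]]
side knob_1 [([364.8, 155.6], 0.64)]
side parcel [([299.6, 198.2], 0.71)]
box [[273.0, 167.0, 327.0, 206.0]]
scene 0.105 [343.3 162.7]
scene 0.06 [342.2 175.7]
side 0.105 [298.  178.3]
side 0.06 [297.8 193.4]
scene px changed b-c 0 a-c 1934
side px changed b-c 0 a-c 1059
```

View pics/cmp.png

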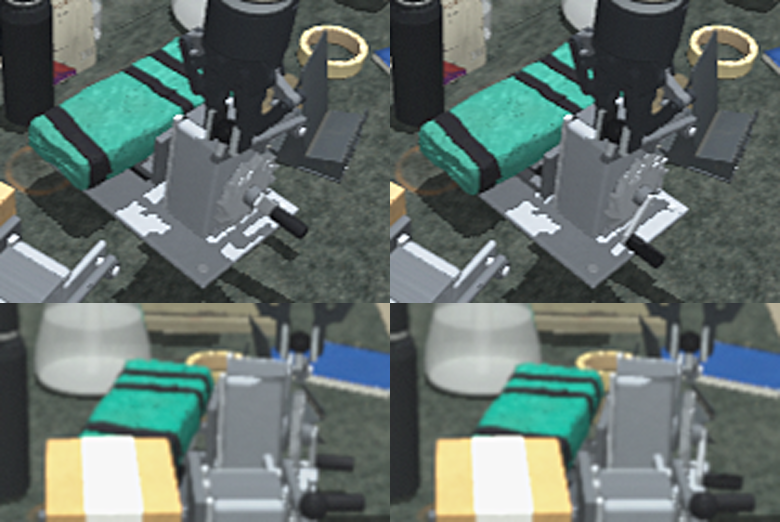

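Nothing changed in the last 2 s, the crank turned further and then stopped, and the parcel is level at plate height, so the forks are on the bottom stop. I'll lower the pawl along its arc, release it just above the ratchet and back off upward.

Request:
{"api": "step_arm", "payload": {"moves": [[[0.04, 0.3, -0.5, 0], [0.04, 0.27, -0.5, 0], [0.03, 0.25, -0.5, 0], [0.03, 0.22, -0.5, 0], [0.03, 0.21, -0.5, 0], [0.03, 0.19, -0.5, 0], [0.01, 0.1, -0.3, 0], [0, 0, 0, 0], [0, 0, 0, 0]]]}}

```text
t: 17.43
tool_pos: [0.5026, 0.1265, 0.156]
tool_rot: [3.131, -0.22, -0.003]
contact_force: [-5.4, -2.3, -0.5]
opening: 0.0228
```

Request:
{"api": "step_arm", "payload": {"moves": [[[0, 0, 0, 0], [0, 0, 0, 0], [0, 0, 0, 0], [0, 0, 0, 0], [0, 0, 0, 0], [0, 0, 0, 0]]], "grip": 0.35}}

```text
t: 17.93
tool_pos: [0.5035, 0.1274, 0.1567]
tool_rot: [-3.134, 0.221, -0.002]
contact_force: [-0.6, -0.0, 1.0]
opening: 0.0555
```

```bash
python3 - <<'E'
from h import *
o=readout.get_obs();print(o['t'],o['tool_pos'],o['contact_force'],o['opening'])
k=viewer.calibration("wrist");im=viewer.get_image("wrist");cv2.imwrite("pics/wrist5.png",im)
r=nets.pinpoint("wrist","knob_1");print(r[:1]);print(proj("wrist",np.array([.504,.1295,.171])))
E
```

```text
17.9333 [0.50346884 0.12737703 0.15672481] [-0.59625081 -0.04306226  1.02596751] 0.05546965075814323
[{'at': [316.6, 294.3], 'confidence': 0.92}]
[321.33435488 294.42932731]
```

Released: the opening is 55 mm, no force shows, and the knob is back at its original place. I'll retreat straight up.

Request:
{"api": "step_arm", "payload": {"moves": [[[0, 0, 1.0, 0], [0, 0, 2.0, 0], [0, 0, 2.5, 0], [0, 0, 3.0, 0], [0, 0, 3.0, 0], [0, 0, 3.0, 0], [-2, 0, 2.0, 0], [-2, 0, 0, 0], [-2, 0, 0, 0], [0, 0, 0, 0]]]}}

```text
t: 18.87
tool_pos: [0.4414, 0.1276, 0.3233]
tool_rot: [-3.133, 0.22, -0.004]
contact_force: [0.6, -1.1, -0.5]
opening: 0.0555
```

Request:
{"api": "step_arm", "payload": {"moves": [[[0, 0, 0, 0], [0, 0, 0, 0], [0, 0, 0, 0], [0, 0, 0, 0], [0, 0, 0, 0], [0, 0, 0, 0]]]}}

```text
t: 19.37
tool_pos: [0.4433, 0.1273, 0.321]
tool_rot: [3.134, -0.222, -0.001]
contact_force: [0.3, 0.2, 0.4]
opening: 0.0555
```

```bash
python3 chk.py d; python3 - <<'E'
from h import *
k=viewer.calibration("wrist");im=viewer.get_image("wrist");r=nets.pinpoint("wrist","knob_1")
L=[ray(k,r[0]['at'])]+[ray(n,nets.pinpoint(n,"knob_1")[0]['at']) for n in("scene","side")];print(tri(L))
z=lambda i,y0,y1,x0,x1:cv2.resize(i[y0:y1,x0:x1],(390,270),interpolation=2)
S=cv2.imread("pics/scene_d.png");D=cv2.imread("pics/side_d.png")
cv2.imwrite("pics/end.png",np.vstack([np.hstack([z(S,120,250,285,473),z(cv2.imread("pics/scene1.png"),120,250,285,473)]),np.hstack([z(im,0,400,0,578),z(D,130,310,220,480)])]))
a,b=[cv2.imread(f"pics/scene{t}.png")[185:340,195:300].astype(int) for t in("0","_d")];print("carton lift px changed",(abs(a-b).max(2)>25).sum())
E
```

```text
19.3667 [0.44329904 0.12727721 0.3210009 ] [0.26199341 0.23243195 0.44862696] 0.055508478606820184
scene knob_1 [([376.4, 194.8], 0.63)]
scene parcel [([342.4, 179.5], 0.97)]
box [[291.0, 140.0, 390.0, 207.0]]
side knob_1 [([360.3, 174.5], 0.46)]
side parcel [([298.5, 195.3], 0.69)]
box [[273.0, 164.0, 330.0, 207.0]]
scene 0.105 [343.3 162.7]
scene 0.06 [342.2 175.7]
side 0.105 [298.  178.3]
side 0.06 [297.8 193.4]
(array([0.50515934, 0.12607188, 0.16379112]), [np.float64(0.002044123922754393), np.float64(0.004517136242574013), np.float64(0.0029229171343582365)])
carton lift px changed 63
```

View pics/end.png

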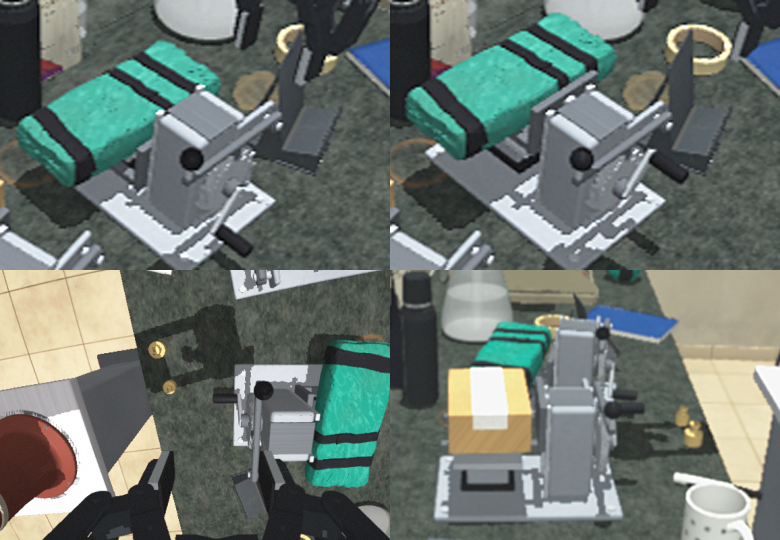

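The end view shows the parcel lowered and level, the pawl down in its original place, the crank turned, and the carton still on its raised forks. Handing in.

```bash
python3 -c "
from station import ctrl;print(ctrl.finish_job())"
```

```text
the job is handed in; nothing more can be done
None
```

I lowered the parcel onto its plate, let the pawl back onto the ratchet and handed the job in at about 19.4 s. I never touched the parcel. I raised the knob about 38 mm on its arc and held it for about 11 s while the forks sank. Then I brought it down to about 5 mm above its starting height, opened the jaws and backed off.

**Last checks**
- **Forks and parcel:** nothing changed in either fixed view over the last 2 s of holding, after the crank had stopped turning. The networks put the parcel near plate height, and it lies level in the pictures. I took this to mean the forks are at the bottom stop, without measuring them directly.
- **Pawl:** in the last pictures the knob is back where it started. The final three-camera fit came out lower than at the start, 0.164 m against 0.171 m. Its views disagreed by 2–4.5 mm, so I went by the pictures.
- **Carton's lift:** it looks unchanged. 63 pixels differed in that crop; I took them for shadow changes and did not look into them.
- **Gripper:** free, with wrist force under 1 N. Readings between moves never passed about 9 N.
- **Grip:** the jaws read 22.5–23 mm on the 25 mm ball, a little less than expected, but the hold did not slip.

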